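Lift a tape roll off its spindle and slide it out

TASK

The roll of tape has to come off its spindle. First take away the squeeze bottle that blocks the stand's raised deck and stand it upright on a free spot of the cutting board; then raise the stand's lifter fully by its bar handle so that the roll rides up clear of the spindle, and slide the roll straight across the middle of the deck until it rests against the end stop, without picking it up or tipping it. Finally push the lifter all the way down again, and leave the other things on the worktop as they stand.

Things in the scene. Friction and masses are not known exactly. Their poses are not given: they have to be found in the camera images.
- tape_stand: Fixed tape stand on a grey base 12 mm thick. Origin: on the worktop, on the spindle's axis. White upright spindle: 56 mm diameter, flat top at z = 76 mm. Towards own +y lies a raised aluminium deck, top at z = 76 mm, y = 58 to 190 mm, x = -75 to +75 mm, without side rails, ending in an upright stop 24 mm high with its face at y = 190 mm. The base spans y = -75 to 200 mm.
- deck_home (a point): Point on the deck's top (own x = 0, y = 139 mm, z = 76 mm of the stand) where the roll's centre lies when the roll touches the end stop. Axes as the stand's.
- lifter (a joint): Height of the stand's lifter in m: 0 down (start), 0.060 fully up. It is a square aluminium plate (112 x 112 x 6 mm) round the spindle; its top is at z = 20 mm when down and 80 mm when up, 4 mm above the spindle's top and the deck. Stiff: it stays where it is left; about 13 N raise it with the roll, about 6 N press it down.
- lifter_handle (a point): Centre of the lifter's black handle bar (axes as the stand's), moving with the lifter. The bar is 14 mm thick, 72 mm long along the stand's y, at its x = -92 mm, y = 0; axis 92 mm above the worktop when down. It stands on two round steel uprights (10 mm thick, y = -36 and +36 mm); pinch it across the stand's x or press it from above.
- tape_roll: Roll of brown tape lying flat round the spindle on the lifter plate: 102 mm outside diameter, 71 mm bore, 24 mm high, about 0.18 kg. Origin: centre of its underside; z along its axis.
- blocking_bottle: Plain white squeeze bottle with white spout, standing on the stand's deck: round body 55 mm in diameter up to 146 mm, narrow spout to 186 mm, 0.22 kg. Origin: centre of its underside; z up.
- cutting_board: Fixed pale cutting board lying flat on the worktop to the left, 315 mm (own x) by 234 mm (own y), 13 mm thick. Origin: centre of its underside.
- board_pot: Bystander: small pot with white lid standing on the board, 45 mm across, 39 mm high. Origin: centre of its underside.
- board_bottle: Bystander: squeeze bottle with blue spout standing on the board, 55 mm across, 190 mm high. Origin: centre of its underside.
- tub: Bystander: low icing tub with lid standing to the right of the stand, 119 mm across, 75 mm high. Origin: centre of its underside.
- rear_bottle: Bystander: squeeze bottle with black cap and yellow spout standing behind the stand, 55 mm across, 190 mm high. Origin: centre of its underside.
- jar: Bystander: sprinkle jar with white cap standing behind the stand, to the right, 72 mm across, 109 mm high. Origin: centre of its underside.

How it is judged (in metres and radians):
On the way, in this order (a step that is already met when the one before it is completed fails the run):
1. The bottle stands upright on the cutting board, let go (x of blocking_bottle in the frame of cutting_board between -0.14 and 0.14 m and y of blocking_bottle in the frame of cutting_board between -0.1 and 0.1 m and z of blocking_bottle in the frame of cutting_board below 0.018 m and angle between blocking_bottle's own z axis and vertical below 0.1 rad and contact force between blocking_bottle and the fingers below 0.2 N), for 0.2 s.
2. The lifter is fully up with the roll on it, over the spindle (value of joint lifter above 0.056 m and z of tape_roll in the frame of tape_stand above 0.074 m and horizontal distance between tape_roll and tape_stand below 0.025 m), for 0.2 s.
3. The roll lies flat on the deck against the end stop (y of tape_roll in the frame of tape_stand above 0.127 m and x of tape_roll in the frame of tape_stand between -0.03 and 0.03 m and z of tape_roll in the frame of tape_stand between 0.072 and 0.082 m and angle between tape_roll's own z axis and vertical below 0.08 rad), for 0.2 s.
At the end, for the whole second after the job is handed in: The roll lies flat on the deck within 12 mm of the end stop and within 30 mm of the deck's middle line, at rest; the lifter is down to within 6 mm; the bottle stands upright on the cutting board (its middle at least 17 mm inside the edges); the bystanders stand where they were (all of step 1 and all of step 3 and value of joint lifter below 0.006 m and linear speed of each of tape_roll, blocking_bottle below 0.02 m/s); the robot touches nothing.
It fails at once if The roll is picked up more than 20 mm above the raised lifter plate (z of tape_roll in the frame of tape_stand above 0.1 m).
It fails at once if The roll is tipped by more than 20 degrees (angle between tape_roll's own z axis and vertical above 0.35 rad).
It fails at once if A bystander (pot, tub, jar or other bottle) is moved by more than 30 mm or knocked over (distance of any of board_pot, board_bottle, tub, rear_bottle, jar from where it was at the start of the episode above 0.03 m or angle between any of board_pot, board_bottle, tub, rear_bottle, jar's own z axis and vertical above 0.4 rad).
It also fails if it takes over 64 s, if anything falls off the work surface, if the arm or the gripper's body presses on something with over 40 N, if the wrist force passes 120 N, or if a joint passes its speed limit or range.

ROBOT

A 6-joint arm with a two-finger parallel gripper is mounted at the origin on a cart in front of the work surface, level with it; the furniture and walls round the work are solid. World frame = base frame: x ahead of the robot, y to its left, z up, the work surface at z = 0. Lengths are in mm, angles in rad, forces in N, time in s.
With the tool pointing down it reaches from about 350 to 875 mm from the base axis. Payload 4.2 kg.
Tool frame: the origin (TCP) lies at the very end of the fingers, on their centre line; the grasp point (between the pads) lies 19 mm behind it; z points along the fingers, y is the line along which they close (so a half turn about z gives the same grasp; the last joint's range is limited). The gripper opens to 85 mm and grips with 20 to 120 N. Pads are 22 mm wide; open, the fingers measure 114 mm over their backs; the gripper's body (76 mm by 85 mm) begins 54 mm behind the grasp point. The pads swing forward as they close: fully open they stand 13 mm farther back than shut.
Start: joints at [-0.929, 0.385, 0.008, 0, -1.194, -0.259], TCP at [233.463, -579.736, 231.312] pointing down, gripper open.
Joint ranges: [-3.14, 3.14], [-1.21, 2.06], [-1.07, 1.41], [-3.16, 2.05], [-2.99, -0.16], [-3.1, 3.1]. Speed limits (rad/s): [2.79, 2.79, 3.14, 3.14, 3.14, 3.14].

INTERFACE

Orientations are given as a unit quaternion [x, y, z, w].
In Python, from bench import monitor, get_image, camera_info, job_done gives the robot as it stands.
- The arm moves only by the tool send_rows, never from a script. Its argument "series" is a list of rows, each a list of 3 entries, a list of its own where there are three numbers: the shift along the tool's x, y, z in mm, then the turn, a rotation vector about the tool's x, y, z in rad, then the finger opening in mm, from 0 to 85.4. A call has 1 to 8 rows; each row shifts and turns the commanded pose from where the row before left it, along the tool's axes as they then stand; what a row does not reach is not made up. A row lasts 1/10 s, in which the tool goes at most 50 mm and 8.59 degrees, less where a joint would pass 70% of its speed; a pose out of reach is approached as far as the arm can. A call with a gripper value outside its range is refused whole. The fingers move at their own pace and stop on an object; the grip force is fixed at half the most. Time passes only in rows, so rows that do not move let the fingers close. It gives the time, the measured TCP pose, the force, the opening and the grip force at its end, in the units of the state.
- monitor.read_state(): the state, without advancing time (a new reading comes with each control period).
- get_image(name): name is "scene" or "top"; returns the picture (400x640x3 uint8, red, green, blue); there is no depth.
- camera_info(name): a dict with "intrinsics" (3x3 intrinsics, pixels), "dist_coeffs" ([k1, k2, p1, p2, k3] as OpenCV has them; the pictures are not rectified), "R" (3x3) and "t" (3): a world point X has camera coordinates R X + t. Camera axes: x right, y down, z forward; pixel columns grow to the right and rows downward; lengths in mm; the calibration is good to about 2 mm. A picture is of the moment at which its call begins. camera_info takes no time and is no camera call.
- job_done(): hands the job in; it is judged then, once.
The state is a dict: "clock": time; "joints": joint angles; "joint_vel": joint speeds; "joint_efforts": joint torques, N m; "position": TCP position; "ee_rot": TCP orientation; "contact_force": force on the tool from outside, world axes, zero at the start; "wrist_torque": the same for the moment, N m; "gripper_width": finger opening in mm; "grasp_force": force on a finger pad.
Only numpy, scipy, OpenCV 4.12 (cv2) and the standard library are available. Lean on these libraries where they do the work, as an engineer would, in place of code of your own. Each camera call takes 0.05 s, during which the arm holds its last target. There are 200 camera calls.

## Working session

There is one attempt and no reset: what is moved stays moved. The work goes in short steps, Python scripts to look and compute and a tool call to move; the robot and the scene stay as the last step left them, time stands still between calls to the robot, and variables do not carry over. Pictures are saved under pics/ and viewed, at most 10 in all, crops included, and the job is handed in when it is done.

Besides the shell and the picture viewer there is one more tool, called after "Call:" as name([rows], argument=value, ...), one row to a line, values as JSON. send_rows: Moves the arm, as the interface text tells. Its arguments: {"type":"object","properties":{"series":{"type":"array"}},"required":["series"]}

```bash
mkdir -p pics
python3 - <<'E'
from bench import monitor,get_image,camera_info
import cv2,numpy as np
for n in("scene","top"):
    im=get_image(n);cv2.imwrite(f"pics/{n}0.png",im[:,:,::-1]);np.save(f"pics/{n}0.npy",im)
    c=camera_info(n);print({k:np.round(v,4).tolist() for k,v in c.items()})
print(monitor.read_state())
E
```

```text
{'intrinsics': [[404.9203, 0.0, 323.9779], [0.0, 404.9203, 196.0966], [0.0, 0.0, 1.0]], 'dist_coeffs': [-0.0373, 0.0, 0.0, 0.0, 0.0], 'R': [[-0.8113, -0.5845, 0.0126], [-0.2979, 0.3947, -0.8692], [0.5031, -0.7089, -0.4943]], 't': [473.7003, 218.6021, 1090.7205]}
{'intrinsics': [[464.0969, 0.0, 321.5114], [0.0, 464.0969, 204.6163], [0.0, 0.0, 1.0]], 'dist_coeffs': [-0.0092, 0.0, 0.0, 0.0, 0.0], 'R': [[-0.005, -1.0, 0.0059], [-0.9935, 0.0043, -0.1135], [0.1135, -0.0065, -0.9935]], 't': [41.0987, 562.2395, 1463.5322]}
{'clock': 0.1, 'joints': array([-9.29400833e-01,  3.85494871e-01,  6.78396079e-03, -4.34514469e-04,
       -1.19405273e+00, -2.58557730e-01]), 'joint_vel': array([ 0.0006335 , -0.00213799,  0.00270099,  0.00249499, -0.0009387 ,
       -0.00053767]), 'joint_efforts': array([-6.30029353e-04, -3.93318880e+01,  1.88929743e+01,  4.19793829e+00,
       -2.60156616e-03,  9.93061718e-06]), 'position': array([ 233.26494823, -579.27082168,  230.33029315]), 'ee_rot': array([-1.90173293e-01,  9.81750024e-01,  9.73576148e-04, -2.45997045e-04]), 'contact_force': array([ 0.68631772, -0.01249184, -0.51594381]), 'wrist_torque': array([ 0.06012529, -0.0200463 , -0.00797569]), 'grasp_force': 0.0, 'gripper_width': 85.49667042468228}
```

View pics/scene0.png

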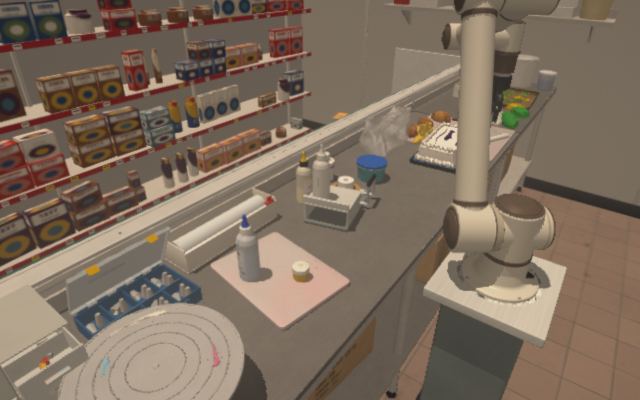

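View pics/top0.png

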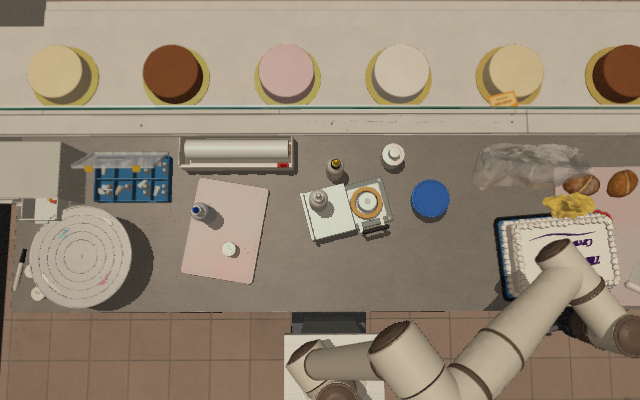

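The scene picture shows the bottle on the deck at about (321,175). In the top picture the deck is at about (328,213), the roll at (367,203), the handle at (374,228) and the board at (225,230), with the blue-spout bottle at (200,211) and the pot at (230,250). I'll zoom in next.

Run:
```python
import cv2,numpy as np
t=cv2.imread("pics/top0.png");s=cv2.imread("pics/scene0.png")
a=cv2.resize(t[140:260,290:420],None,fx=5,fy=5,interpolation=2)[:600]
cv2.imwrite("pics/c1.png",a)
b=cv2.resize(s[135:240,280:400],None,fx=5,fy=5,interpolation=2);cv2.imwrite("pics/c2.png",b)
```

```text
(no output)
```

View pics/c1.png

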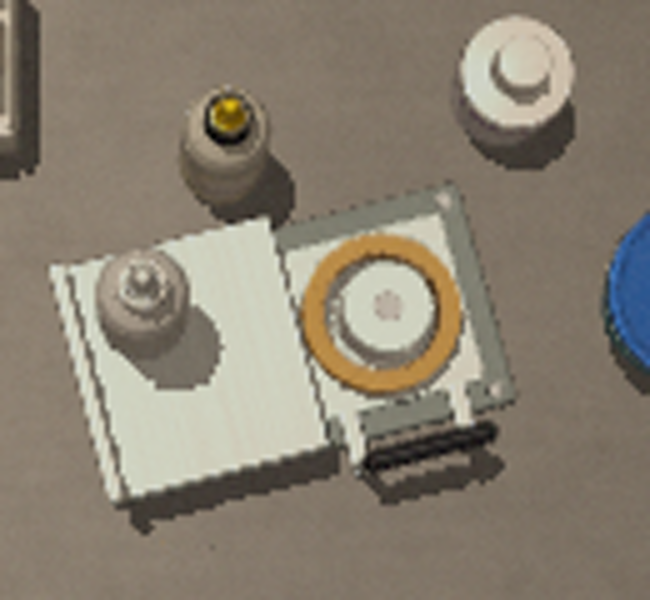

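View pics/c2.png

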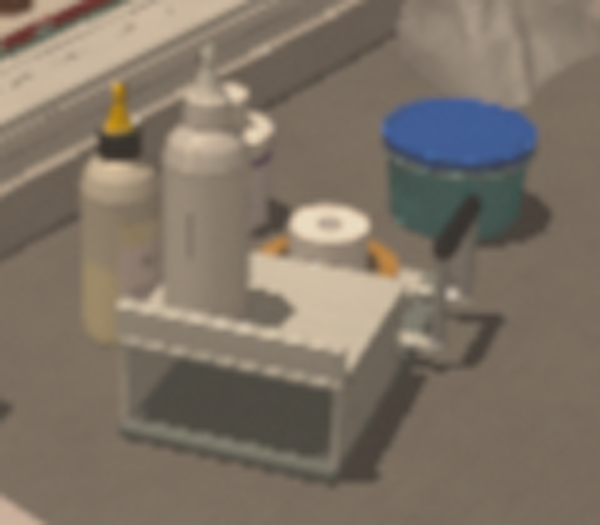

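The crops show the spindle top at crop (390,305), the handle bar from (365,462) to (495,432), the deck's roll-side edge from (268,222) to (333,447), and the spout tip at (143,280).

```bash
cat > h.py <<'E'
import cv2,numpy as np
from bench import monitor,get_image,camera_info
def cast(n,p,z):
    c=camera_info(n);R=np.array(c["R"]);t=np.array(c["t"])
    u=cv2.undistortPoints(np.array(p,float).reshape(-1,1,2),np.array(c["intrinsics"]),np.array(c["dist_coeffs"])).reshape(-1,2)
    d=np.c_[u,np.ones(len(u))]@R; o=-R.T@t
    return o+d*((z-o[2])/d[:,2])[:,None]
def crop(p): return np.array(p,float)/5+[290-.4,140-.4]
E
python3 - <<'E'
from h import *
np.set_printoptions(precision=1,suppress=True)
im=np.load("pics/top0.npy");hsv=cv2.cvtColor(im,cv2.COLOR_RGB2HSV).astype(int);g=im.max(2)
def big(m,x0,y0,x1,y1):
    k=np.zeros(m.shape,np.uint8);k[y0:y1,x0:x1]=m[y0:y1,x0:x1]
    cs,_=cv2.findContours(k,0,1);return max(cs,key=cv2.contourArea)
h,s,v=hsv[...,0],hsv[...,1],hsv[...,2]
c=big((s>110)&(h>8)&(h<25)&(v>90),345,180,390,225);(e,ax,a)=cv2.fitEllipse(c);print("roll",e,ax,cast("top",[e],44))
c=big(v<60,355,218,395,238);r=cv2.minAreaRect(c);print("handle",r[:2],cast("top",[r[0]],95))
b=cv2.boxPoints(r);print(cast("top",b,92))
print("spindle",cast("top",crop([[390,305]]),76))
dk=cast("top",crop([[333,447],[268,222],[118,500],[64,270]]),76);print("deck",dk)
hd=cast("top",crop([[368,462],[494,432]]),95);print("hand ends",hd,hd.mean(0))
for n,q in(("edge58",dk[1]-dk[0]),("hand",hd[1]-hd[0]),("front",dk[0]-dk[2])):print(n,np.degrees(np.arctan2(q[1],q[0])))
print("spout",cast("top",crop([[143,280]]),262),cast("scene",[[280+208/5,135+48/5]],262))
print("shoulder",cast("top",crop([[142,290]]),210))
c=big((s>25)&(v>150)&((h<12)|(h>165)),178,172,275,290);r=cv2.minAreaRect(c);print("board",r,cast("top",[r[0]],13),cast("top",cv2.boxPoints(r),13))
print("pot",cast("top",[[230,249]],52),"bb tip",cast("top",[[196,210]],203),"rear",cast("top",crop([[230,115]]),190))
E
```

```text
roll (365.7775573730469, 202.3216552734375) (30.703527450561523, 30.842012405395508) [[ 567.8 -103.1   44. ]]
handle ((375.5294189453125, 229.11769104003906), (4.365641117095947, 26.19384765625)) [[ 478.8 -126.5   95. ]]
[[ 475.9  -86.1   92. ]
 [ 495.1 -164.8   92. ]
 [ 482.  -167.7   92. ]
 [ 462.9  -89.2   92. ]]
spindle [[ 569.4 -105.7   76. ]]
deck [[480.6 -68.7  76. ]
 [622.3 -29.8  76. ]
 [448.4  65.1  76. ]
 [592.4  98.5  76. ]]
hand ends [[ 470.1  -88.5   95. ]
 [ 488.2 -166.3   95. ]] [ 479.2 -127.4   95. ]
edge58 15.378267398017591
hand -76.92684299979521
front -76.44779919879514
spout [[560.9  48.9 262. ]] [[556.5  55.7 262. ]]
shoulder [[562.2  49.5 210. ]]
board ((232.19232177734375, 260.0384521484375), (45.89117431640625, 41.576622009277344), 11.309932708740234) [[386.4 326.6  13. ]] [[336.2 410.9  13. ]
 [466.6 387.5  13. ]
 [436.9 241.6  13. ]
 [307.  266.4  13. ]]
pot [[421.  326.8  52. ]] bb tip [[529.  396.7 203. ]] rear [[667.3  -2.1 190. ]]
```

```bash
cat >> h.py <<'E'
from scipy.spatial.transform import Rotation as Rn, Slerp
YAW=np.radians(13.3);xs=np.array([np.cos(YAW),np.sin(YAW),0]);ys=np.array([-xs[1],xs[0],0]);zs=np.array([0,0,1.])
ORG=np.array([568.5,-106,0])
def stand(x,y,z): return ORG+x*xs+y*ys+z*zs
def tool(deg):
    a=np.radians(deg);z=np.sin(a)*ys-np.cos(a)*zs;y=-xs
    return Rn.from_matrix(np.c_[np.cross(y,z),y,z])
def plan(wps,step=40,deg=7,start=None):
    """wps: list of (pos,Rotation); prints rows in tool axes"""
    s=monitor.read_state()
    p,r=start or (s["position"],Rn.from_quat(s["ee_rot"]))
    for P,Q in wps:
        ang=np.degrees((r.inv()*Q).magnitude());n=int(max(1,np.ceil(np.linalg.norm(P-p)/step),np.ceil(ang/deg)))
        rv=(r.inv()*Q).as_rotvec()/n; w=(P-p)/n
        print("seg n=%d"%n,"const turn",np.round(rv,3).tolist())
        for i in range(n):
            print(np.round(r.inv().apply(w),0 if n>1 else 1).tolist(),end=" "); r=r*Rn.from_rotvec(rv)
        print(); p,r=P,Q
E
python3 - <<'E'
from h import *
np.set_printoptions(precision=1,suppress=True)
bc=cast("top",[[201,178],[269,187],[251,284],[182,272]],13);print("board",bc,bc.mean(0))
T=tool(55);g=np.array([555.2,67,164.5]);back=T.apply([0,0,1])
s=monitor.read_state();p=s["position"].copy();p[2]=360
plan([(p,Rn.from_quat(s["ee_rot"])),(g-back*130,T),(g,T)])
print(g-back*130,T.as_quat())
E
```

```text
board [[654.2 433.4  13. ]
 [623.4 210.1  13. ]
 [309.9 265.2  13. ]
 [349.  486.9  13. ]] [484.1 348.9  13. ]
seg n=4 const turn [0.0, 0.0, 0.0]
[0.0, 0.0, -32.0] [0.0, 0.0, -32.0] [0.0, 0.0, -32.0] [0.0, 0.0, -32.0] 
seg n=17 const turn [-0.04, -0.046, -0.077]
[-31.0, 22.0, 7.0] [-32.0, 19.0, 9.0] [-33.0, 16.0, 12.0] [-33.0, 13.0, 14.0] [-34.0, 10.0, 16.0] [-34.0, 7.0, 18.0] [-33.0, 4.0, 19.0] [-32.0, 0.0, 21.0] [-31.0, -3.0, 22.0] [-30.0, -6.0, 24.0] [-28.0, -9.0, 25.0] [-26.0, -13.0, 26.0] [-24.0, -15.0, 26.0] [-21.0, -18.0, 26.0] [-19.0, -21.0, 27.0] [-16.0, -23.0, 27.0] [-13.0, -25.0, 26.0] 
seg n=4 const turn [0.0, 0.0, 0.0]
[-0.0, -0.0, 32.0] [-0.0, -0.0, 32.0] [-0.0, -0.0, 32.0] [-0.0, -0.0, 32.0] 
[579.7 -36.6 239.1] [ 0.7 -0.6 -0.4 -0.3]
```

Call:
send_rows([
  [[0,0,-32],[0,0,0],85],
  [[0,0,-32],[0,0,0],85],
  [[0,0,-32],[0,0,0],85],
  [[0,0,-32],[0,0,0],85],
  [[-31,22,7],[-0.04,-0.046,-0.077],85],
  [[-32,19,9],[-0.04,-0.046,-0.077],85],
  [[-33,16,12],[-0.04,-0.046,-0.077],85],
  [[-33,13,14],[-0.04,-0.046,-0.077],85],
])

```text
clock: 0.9
position: [315.8, -451.4, 330.1]
ee_rot: [-0.338, 0.933, 0.097, 0.075]
contact_force: [0.4, 0.1, 0.2]
gripper_width: 84.6
grasp_force: 0.0
```

Call:
send_rows([
  [[-34,10,16],[-0.04,-0.046,-0.077],85],
  [[-34,7,18],[-0.04,-0.046,-0.077],85],
  [[-33,4,19],[-0.04,-0.046,-0.077],85],
  [[-32,0,21],[-0.04,-0.046,-0.077],85],
  [[-31,-3,22],[-0.04,-0.046,-0.077],85],
  [[-30,-6,24],[-0.04,-0.046,-0.077],85],
  [[-28,-9,25],[-0.04,-0.046,-0.077],85],
])

```text
clock: 1.6
position: [457.2, -226.9, 279.7]
ee_rot: [-0.56, 0.764, 0.253, 0.197]
contact_force: [0.7, -1.0, 0.1]
gripper_width: 84.8
grasp_force: 0.0
```

Run:
```python
from h import *
T=tool(55);g=np.array([555.2,67,164.5]);back=T.apply([0,0,1])
s=monitor.read_state();print(s["joints"].round(2),s["position"].round(),g-back*130)
plan([(g-back*130,T)],step=35,deg=6)
```

```text
[-0.51  0.36  0.15 -0.57 -1.68  0.24] [ 457. -227.  280.] [579.69794263 -36.6335902  239.06493673]
seg n=7 const turn [-0.033, -0.04, -0.065]
[-22.0, -11.0, 21.0] [-21.0, -13.0, 22.0] [-19.0, -15.0, 22.0] [-17.0, -17.0, 22.0] [-15.0, -19.0, 22.0] [-13.0, -20.0, 22.0] [-10.0, -22.0, 22.0]
```

Call:
send_rows([
  [[-22,-11,21],[-0.033,-0.04,-0.065],85],
  [[-21,-13,22],[-0.033,-0.04,-0.065],85],
  [[-19,-15,22],[-0.033,-0.04,-0.065],85],
  [[-17,-17,22],[-0.033,-0.04,-0.065],85],
  [[-15,-19,22],[-0.033,-0.04,-0.065],85],
  [[-13,-20,22],[-0.033,-0.04,-0.065],85],
  [[0,0,0],[0,0,0],85],
  [[0,0,0],[0,0,0],85],
])

```text
clock: 2.4
position: [561.7, -66.0, 245.5]
ee_rot: [0.679, -0.586, -0.348, -0.274]
contact_force: [-0.2, -0.5, 0.6]
gripper_width: 85.1
grasp_force: 0.0
```

Run:
```python
from h import *
T=tool(55);g=np.array([555.2,67,164.5]);back=T.apply([0,0,1])
s=monitor.read_state();print(s["joints"].round(2),s["position"].round())
plan([(g-back*110,T),(g,T)],step=35,deg=6)
im=get_image("top");cv2.imwrite("pics/t1.png",cv2.resize(im[130:270,250:420,::-1],None,fx=4,fy=4,interpolation=2))
```

```text
[-0.29  0.54  0.28 -0.8  -1.77  0.46] [562. -66. 245.]
seg n=2 const turn [-0.017, -0.02, -0.034]
[-6.0, -11.0, 22.0] [-5.0, -12.0, 22.0] 
seg n=4 const turn [0.0, 0.0, 0.0]
[0.0, 0.0, 28.0] [0.0, 0.0, 28.0] [0.0, 0.0, 28.0] [0.0, 0.0, 28.0]
```

View pics/t1.png

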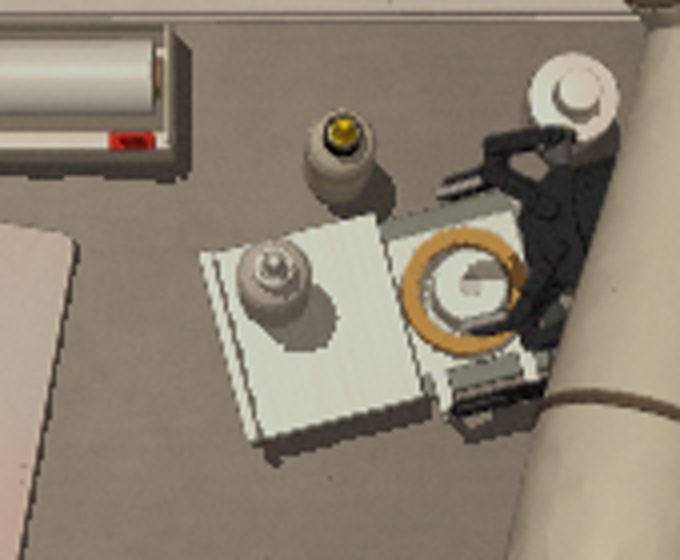

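The gripper is open to the right of the bottle, with fingertips at crop (445,188) and (470,328), and lined up with the bottle at (272,265). The rear bottle at (340,150) is close to the far finger's path, so I'll approach with a narrower opening.

Call:
send_rows([
  [[-6,-11,22],[-0.017,-0.02,-0.034],73],
  [[-5,-12,22],[-0.017,-0.02,-0.034],73],
  [[0,0,0],[0,0,0],73],
  [[0,0,0],[0,0,0],73],
])

```text
clock: 2.85
position: [576.1, -22.0, 228.7]
ee_rot: [0.696, -0.551, -0.361, -0.287]
contact_force: [-0.1, -0.3, -0.4]
gripper_width: 73.1
grasp_force: 0.0
```

Run:
```python
from h import *
T=tool(55);g=np.array([555.2,67,164.5])
s=monitor.read_state();print(s["position"].round(1),s["gripper_width"],T.as_quat().round(3),s["ee_rot"].round(3))
plan([(g,T)],step=25,deg=6)
```

```text
[576.1 -22.  228.7] 73.11826890350768 [ 0.696 -0.55  -0.362 -0.286] [ 0.696 -0.551 -0.361 -0.287]
seg n=5 const turn [-0.0, -0.001, -0.0]
[-0.0, 0.0, 22.0] [-0.0, 0.0, 22.0] [0.0, -0.0, 22.0] [0.0, -0.0, 22.0] [0.0, -0.0, 22.0]
```

Call:
send_rows([
  [[0,0,22],[0,0,0],73],
  [[0,0,22],[0,0,0],73],
  [[0,0,22],[0,0,0],73],
  [[0,0,22],[0,0,0],73],
  [[0,0,22],[0,0,0],73],
  [[0,0,0],[0,0,0],73],
])

```text
clock: 3.45
position: [554.6, 66.9, 165.0]
ee_rot: [0.695, -0.551, -0.362, -0.286]
contact_force: [0.4, -0.7, -0.3]
gripper_width: 72.8
grasp_force: 0.0
```

Call:
send_rows([
  [[0,0,0],[0,0,0],40],
  [[0,0,0],[0,0,0],40],
  [[0,0,0],[0,0,0],40],
  [[0,0,0],[0,0,0],40],
  [[0,0,0],[0,0,0],40],
  [[0,0,0],[0,0,0],40],
])

```text
clock: 4.05
position: [556.7, 65.6, 166.5]
ee_rot: [0.696, -0.55, -0.36, -0.287]
contact_force: [1.8, -2.3, 5.6]
gripper_width: 53.9
grasp_force: 62.6
```

Run:
```python
from h import *
T=tool(55);g=np.array([555.2,67,164.5])
s=monitor.read_state();p=s["position"];print(p.round(1),s["gripper_width"],s["grasp_force"])
up=p+[0,0,70]
# bottle axis currently at (559,51); wanted at (525,288); base 13+2
pl=p+np.array([525-559,288-51,0.]);hi=pl+[0,0,70];lo=pl+[0,0,13-76+4]
plan([(up,T),(hi,T),(lo,T)],step=30,start=(p,T))
for d in([0,0,10],[0,0,-10]):print(T.inv().apply(d).round(1))
im=get_image("scene");cv2.imwrite("pics/s2.png",cv2.resize(im[100:250,270:420,::-1],None,fx=4,fy=4,interpolation=2))
```

```text
[556.7  65.6 166.5] 53.89309908411345 62.63678312301636
seg n=3 const turn [0.0, 0.0, 0.0]
[-19.0, 0.0, -13.0] [-19.0, 0.0, -13.0] [-19.0, 0.0, -13.0] 
seg n=8 const turn [0.0, 0.0, 0.0]
[-17.0, -3.0, 24.0] [-17.0, -3.0, 24.0] [-17.0, -3.0, 24.0] [-17.0, -3.0, 24.0] [-17.0, -3.0, 24.0] [-17.0, -3.0, 24.0] [-17.0, -3.0, 24.0] [-17.0, -3.0, 24.0] 
seg n=5 const turn [0.0, 0.0, 0.0]
[21.0, 0.0, 15.0] [21.0, 0.0, 15.0] [21.0, 0.0, 15.0] [21.0, 0.0, 15.0] [21.0, 0.0, 15.0] 
[-8.2  0.  -5.7]
[8.2 0.  5.7]
```

View pics/s2.png

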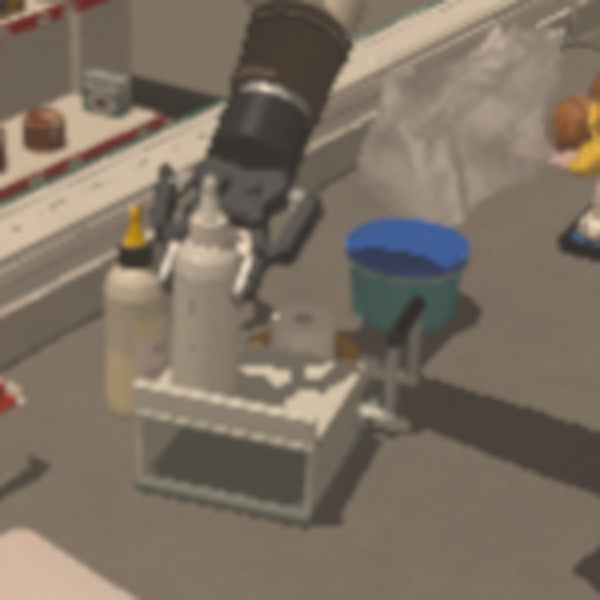

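The bottle is gripped upright at crop (207,320), between the fingers at (165,260) and (245,265). Next I lift it and carry it to the board.

Call:
send_rows([
  [[-8,0,-6],[0,0,0],40],
  [[-16,0,-11],[0,0,0],40],
  [[-16,0,-11],[0,0,0],40],
  [[-16,0,-11],[0,0,0],40],
  [[-6,-1,4],[0,0,0],40],
  [[-12,-2,16],[0,0,0],40],
  [[-17,-3,24],[0,0,0],40],
  [[-17,-3,24],[0,0,0],40],
])

```text
clock: 4.9
position: [544.0, 154.1, 236.3]
ee_rot: [0.695, -0.551, -0.362, -0.287]
contact_force: [0.3, -0.7, -1.2]
gripper_width: 53.6
grasp_force: 63.0
```

Call:
send_rows([
  [[-17,-3,24],[0,0,0],40],
  [[-17,-3,24],[0,0,0],40],
  [[-17,-3,24],[0,0,0],40],
  [[-17,-3,24],[0,0,0],40],
  [[-14,-2,18],[0,0,0],40],
  [[-6,-1,8],[0,0,0],40],
  [[0,0,0],[0,0,0],40],
  [[0,0,0],[0,0,0],40],
])

```text
clock: 5.7
position: [524.7, 301.7, 238.4]
ee_rot: [0.696, -0.551, -0.361, -0.286]
contact_force: [-0.7, -0.2, -0.6]
gripper_width: 53.5
grasp_force: 63.0
```

Run:
```python
from h import *
T=tool(55)
s=monitor.read_state();p=s["position"];print(p.round(1),s["gripper_width"],s["contact_force"].round(1),s["ee_rot"].round(3),s["joints"].round(2))
lo=np.array([522.7,302.6,165+13-76+4]);print(lo)
plan([(lo,T)],step=20)
im=get_image("scene");cv2.imwrite("pics/s3.png",cv2.resize(im[120:320,190:390,::-1],None,fx=3,fy=3,interpolation=2))
```

```text
[524.7 301.7 238.4] 53.49658516837302 [-0.7 -0.2 -0.6] [ 0.696 -0.551 -0.361 -0.286] [ 0.26  0.41  0.07 -0.99 -1.35  0.27]
[522.7 302.6 106. ]
seg n=7 const turn [-0.0, -0.0, 0.0]
[15.0, 0.0, 11.0] [15.0, 0.0, 11.0] [15.0, 0.0, 11.0] [15.0, 0.0, 11.0] [15.0, 0.0, 11.0] [15.0, 0.0, 11.0] [15.0, 0.0, 11.0]
```

View pics/s3.png

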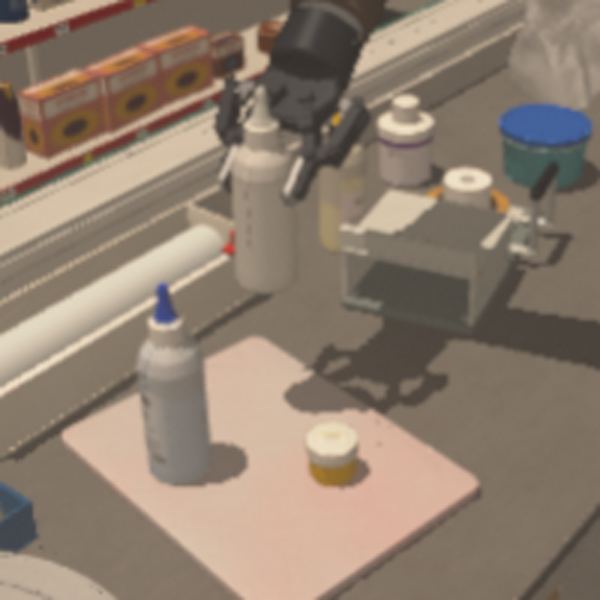

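The bottle hangs upright at crop (265,220). After lowering it will stand inside the board, clear of the blue-spout bottle (175,420) and the pot (332,452).

Call:
send_rows([
  [[15,0,11],[0,0,0],40],
  [[15,0,11],[0,0,0],40],
  [[15,0,11],[0,0,0],40],
  [[15,0,11],[0,0,0],40],
  [[15,0,11],[0,0,0],40],
  [[15,0,11],[0,0,0],40],
  [[12,0,8],[0,0,0],40],
  [[0,0,0],[0,0,0],40],
])

```text
clock: 6.55
position: [524.4, 302.6, 110.4]
ee_rot: [0.695, -0.552, -0.362, -0.285]
contact_force: [-0.6, 0.4, -2.1]
gripper_width: 53.7
grasp_force: 63.1
```

Call:
send_rows([
  [[1.6,0,1.2],[0,0,0],40],
  [[1.6,0,1.2],[0,0,0],40],
  [[0,0,0],[0,0,0],40],
])

```text
clock: 6.85
position: [525.3, 303.9, 109.6]
ee_rot: [0.696, -0.55, -0.361, -0.287]
contact_force: [0.2, -0.7, -2.3]
gripper_width: 53.7
grasp_force: 63.1
```

Call:
send_rows([
  [[0,0,0],[0,0,0],40],
  [[1.6,0,1.2],[0,0,0],40],
  [[0,0,0],[0,0,0],40],
])

```text
clock: 7.15
position: [524.8, 304.0, 106.9]
ee_rot: [0.696, -0.551, -0.361, -0.287]
contact_force: [0.9, -0.0, -1.4]
gripper_width: 53.4
grasp_force: 63.1
```

Call:
send_rows([
  [[1.6,0,1.2],[0,0,0],40],
  [[0,0,0],[0,0,0],40],
  [[0,0,0],[0,0,0],40],
])

```text
clock: 7.45
position: [524.8, 304.0, 104.8]
ee_rot: [0.696, -0.551, -0.361, -0.287]
contact_force: [-0.1, 0.2, -1.7]
gripper_width: 53.7
grasp_force: 63.1
```

Call:
send_rows([
  [[0.8,0,0.6],[0,0,0],40],
  [[0,0,0],[0,0,0],40],
  [[0,0,0],[0,0,0],40],
])

```text
clock: 7.75
position: [524.9, 304.0, 103.8]
ee_rot: [0.696, -0.551, -0.361, -0.287]
contact_force: [-0.6, 0.1, -1.9]
gripper_width: 53.7
grasp_force: 63.1
```

Call:
send_rows([
  [[0.8,0,0.6],[0,0,0],40],
  [[0,0,0],[0,0,0],40],
  [[0,0,0],[0,0,0],40],
])

```text
clock: 8.05
position: [525.0, 304.1, 103.1]
ee_rot: [0.696, -0.551, -0.361, -0.287]
contact_force: [0.9, -0.0, 0.3]
gripper_width: 53.9
grasp_force: 63.1
```

Call:
send_rows([
  [[0.8,0,0.6],[0,0,0],40],
  [[0,0,0],[0,0,0],40],
  [[0,0,0],[0,0,0],40],
])

```text
clock: 8.35
position: [525.0, 304.3, 103.1]
ee_rot: [0.696, -0.55, -0.361, -0.287]
contact_force: [-1.3, -0.9, 5.5]
gripper_width: 53.7
grasp_force: 63.5
```

Contact with the board. I release the bottle and back off.

Call:
send_rows([
  [[0,0,0],[0,0,0],60],
  [[0,0,0],[0,0,0],66],
  [[0,0,0],[0,0,0],75],
  [[0,0,0],[0,0,0],80],
  [[0,0,0],[0,0,0],80],
  [[0,0,-15],[0,0,0],80],
  [[0,0,-30],[0,0,0],80],
  [[0,0,-30],[0,0,0],80],
])

```text
clock: 9.15
position: [538.9, 243.0, 145.7]
ee_rot: [0.696, -0.551, -0.361, -0.286]
contact_force: [-0.5, -0.1, 0.1]
gripper_width: 79.9
grasp_force: 0.0
```

Call:
send_rows([
  [[0,0,-30],[0,0,0],60],
  [[0,0,-30],[0,0,0],45],
  [[-30,0,-21],[0,0,0],45],
  [[-30,0,-21],[0,0,0],45],
  [[0,0,0],[0,0,0],45],
  [[0,0,0],[0,0,0],45],
])

```text
clock: 9.75
position: [550.1, 195.8, 254.3]
ee_rot: [0.696, -0.55, -0.36, -0.288]
contact_force: [0.4, -0.6, -1.0]
gripper_width: 45.3
grasp_force: 0.0
```

Run:
```python
from h import *
D=tool(0)
s=monitor.read_state();p=s["position"];print(p.round(1),s["gripper_width"],s["joints"].round(2))
h=stand(-92,0,73);print(h)
plan([(h+[0,0,130],D),(h+[0,0,50],D)],step=35,deg=6)
im=get_image("top");cv2.imwrite("pics/t4.png",cv2.resize(im[140:300,170:410,::-1],None,fx=3.3,fy=3.3,interpolation=2))
```

```text
[550.1 195.8 254.3] 45.27851821807428 [ 0.09  0.43  0.13 -0.95 -1.51  0.33]
[ 478.9675437  -127.16457582   73.        ]
seg n=10 const turn [-0.001, 0.096, 0.0]
[21.0, 14.0, -21.0] [23.0, 14.0, -19.0] [25.0, 14.0, -17.0] [27.0, 14.0, -15.0] [28.0, 14.0, -12.0] [29.0, 14.0, -9.0] [30.0, 14.0, -6.0] [30.0, 14.0, -4.0] [30.0, 14.0, -1.0] [30.0, 14.0, 2.0] 
seg n=3 const turn [0.0, 0.0, 0.0]
[0.0, 0.0, 27.0] [0.0, 0.0, 27.0] [0.0, 0.0, 27.0]
```

View pics/t4.png

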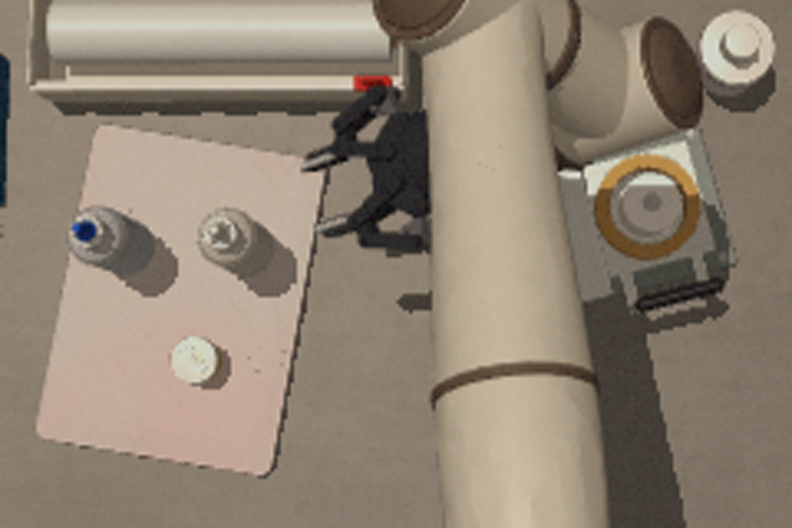

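The bottle stands free and upright on the board at crop (225,235), and the other things are undisturbed. Next is the handle.

Call:
send_rows([
  [[21,14,-21],[0,0.096,0],45],
  [[23,14,-19],[0,0.096,0],45],
  [[25,14,-17],[0,0.096,0],45],
  [[27,14,-15],[0,0.096,0],45],
  [[28,14,-12],[0,0.096,0],45],
  [[29,14,-9],[0,0.096,0],45],
  [[30,14,-6],[0,0.096,0],45],
  [[30,14,-4],[0,0.096,0],45],
])

```text
clock: 10.6
position: [494.6, -62.9, 210.0]
ee_rot: [0.78, -0.618, -0.074, -0.058]
contact_force: [-0.8, -0.4, -0.3]
gripper_width: 44.8
grasp_force: 0.0
```

Call:
send_rows([
  [[30,14,-1],[0,0.096,0],45],
  [[30,14,2],[0,0.096,0],45],
  [[0,0,0],[0,0,0],45],
  [[0,0,0],[0,0,0],45],
])

```text
clock: 11.0
position: [481.2, -125.4, 200.9]
ee_rot: [0.784, -0.621, -0.0, 0.0]
contact_force: [1.3, -0.0, -0.0]
gripper_width: 44.9
grasp_force: 0.0
```

Run:
```python
from h import *
D=tool(0)
s=monitor.read_state();p=s["position"];print(p.round(1),s["gripper_width"],s["joints"].round(2))
h=stand(-92,0,73);print(h)
plan([(h+[0,0,100],D),(h,D)],step=25,deg=6)
```

```text
[ 481.2 -125.4  200.9] 44.92203502619022 [ 0.07  0.19 -0.34  0.   -1.03  0.16]
[ 478.9675437  -127.16457582   73.        ]
seg n=2 const turn [0.0, 0.0, -0.001]
[1.0, 1.0, 14.0] [1.0, 1.0, 14.0] 
seg n=4 const turn [0.0, 0.0, 0.0]
[0.0, 0.0, 25.0] [0.0, 0.0, 25.0] [0.0, 0.0, 25.0] [0.0, 0.0, 25.0]
```

Call:
send_rows([
  [[1,1,14],[0,0,0],45],
  [[1,1,14],[0,0,0],45],
  [[0,0,25],[0,0,0],45],
  [[0,0,25],[0,0,0],45],
  [[0,0,25],[0,0,0],45],
  [[0,0,22],[0,0,0],45],
  [[0,0,0],[0,0,0],45],
  [[0,0,0],[0,0,0],45],
])

```text
clock: 11.8
position: [481.6, -128.0, 77.0]
ee_rot: [0.784, -0.621, 0.001, -0.0]
contact_force: [0.8, 0.3, 0.1]
gripper_width: 44.8
grasp_force: 0.0
```

Call:
send_rows([
  [[0,0,0],[0,0,0],5],
  [[0,0,0],[0,0,0],5],
  [[0,0,0],[0,0,0],5],
  [[0,0,0],[0,0,0],5],
  [[0,0,0],[0,0,0],5],
  [[0,0,0],[0,0,0],5],
])

```text
clock: 12.4
position: [479.4, -128.5, 78.0]
ee_rot: [0.784, -0.621, 0.001, 0.001]
contact_force: [-4.2, -1.0, 5.3]
gripper_width: 12.1
grasp_force: 58.5
```

Call:
send_rows([
  [[0,0,-4],[0,0,0],5],
  [[0,0,-8],[0,0,0],5],
  [[0,0,-8],[0,0,0],5],
  [[0,0,-8],[0,0,0],5],
  [[0,0,-8],[0,0,0],5],
  [[0,0,-8],[0,0,0],5],
  [[0,0,-8],[0,0,0],5],
  [[0,0,0],[0,0,0],5],
])

```text
clock: 13.2
position: [479.5, -128.5, 129.8]
ee_rot: [0.784, -0.621, 0.001, 0.001]
contact_force: [-3.9, -3.9, -2.1]
gripper_width: 11.7
grasp_force: 59.7
```

Call:
send_rows([
  [[0,0,-4],[0,0,0],5],
  [[0,0,-4],[0,0,0],5],
  [[0,0,-1],[0,0,0],5],
  [[0,0,0],[0,0,0],5],
  [[0,0,0],[0,0,0],5],
])

```text
clock: 13.7
position: [479.4, -128.4, 137.4]
ee_rot: [0.784, -0.621, 0.0, 0.001]
contact_force: [-1.0, -5.5, -8.6]
gripper_width: 11.8
grasp_force: 59.1
```

Call:
send_rows([
  [[0,0,-2],[0,0,0],5],
  [[0,0,-1],[0,0,0],5],
  [[0,0,0],[0,0,0],5],
  [[0,0,0],[0,0,0],5],
])

```text
clock: 14.1
position: [479.4, -128.3, 138.4]
ee_rot: [0.784, -0.621, -0.0, 0.001]
contact_force: [2.2, -8.1, -20.4]
gripper_width: 11.5
grasp_force: 59.1
```

Run:
```python
from h import *
s=monitor.read_state();print(s["position"].round(1),s["contact_force"].round(1))
im=get_image("scene");cv2.imwrite("pics/s5.png",cv2.resize(im[120:240,280:400,::-1],None,fx=4,fy=4,interpolation=2))
```

```text
[ 479.4 -128.3  138.4] [  2.2  -8.1 -20.4]
```

View pics/s5.png

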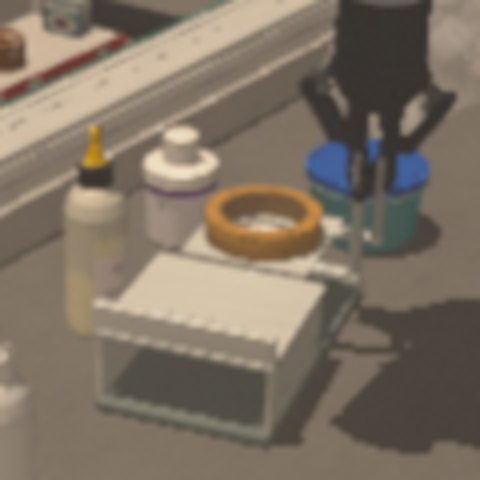

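The lifter is at its top: the roll at crop (265,222) lies flat above the spindle and deck level. The force rose to 20 N against the upper stop. I let go and go up.

Call:
send_rows([
  [[0,0,2.5],[0,0,0],5],
  [[0,0,0],[0,0,0],20],
  [[0,0,0],[0,0,0],40],
  [[0,0,0],[0,0,0],45],
  [[0,0,-15],[0,0,0],50],
  [[0,0,-30],[0,0,0],50],
  [[0,0,-40],[0,0,0],50],
  [[0,0,0],[0,0,0],50],
])

```text
clock: 14.95
position: [484.6, -128.1, 230.2]
ee_rot: [0.784, -0.62, 0.007, -0.004]
contact_force: [0.7, 0.5, -0.1]
gripper_width: 49.9
grasp_force: 0.0
```

Run:
```python
from h import *
D=tool(0)
s=monitor.read_state();p=s["position"];print(p.round(1),s["gripper_width"])
q=stand(0,-98,p[2]);e=stand(0,-98,85)
plan([(q,D),(e,D)],step=30,deg=6)
```

```text
[ 484.6 -128.1  230.2] 49.86551622433318
seg n=5 const turn [-0.003, -0.001, 0.0]
[19.0, -17.0, 0.0] [19.0, -17.0, 0.0] [19.0, -17.0, 0.0] [19.0, -17.0, 0.0] [19.0, -17.0, 0.0] 
seg n=5 const turn [0.0, 0.0, 0.0]
[0.0, 0.0, 29.0] [0.0, 0.0, 29.0] [0.0, 0.0, 29.0] [0.0, 0.0, 29.0] [0.0, 0.0, 29.0]
```

Call:
send_rows([
  [[19,-17,0],[0,0,0],50],
  [[19,-17,0],[0,0,0],50],
  [[19,-17,0],[0,0,0],50],
  [[19,-17,0],[0,0,0],50],
  [[19,-17,0],[0,0,0],50],
  [[0,0,30],[0,0,0],50],
  [[0,0,0],[0,0,0],50],
  [[0,0,0],[0,0,0],50],
])

```text
clock: 15.75
position: [584.9, -201.0, 193.8]
ee_rot: [0.784, -0.621, 0.001, 0.0]
contact_force: [0.3, -0.1, 0.5]
gripper_width: 49.9
grasp_force: 0.0
```

Run:
```python
from h import *
D=tool(0)
s=monitor.read_state();p=s["position"];print(p.round(1),s["ee_rot"].round(3),s["joints"].round(2))
plan([(stand(0,-98,85),D)],step=30,deg=6)
im=get_image("top");c=im[170:240,300:420,::-1];h,S,v=[x.astype(int) for x in cv2.split(cv2.cvtColor(c,cv2.COLOR_BGR2HSV))]
m=((S>110)&(h>8)&(h<25)&(v>90)).astype(np.uint8);print(m.sum())
cs,_=cv2.findContours(m,0,1);k=cv2.convexHull(max(cs,key=cv2.contourArea));e,ax,a=cv2.fitEllipse(k)
w=cast("top",[[e[0]+300,e[1]+170]],104)[0];print(ax,w,((w-ORG)@xs).round(1),((w-ORG)@ys).round(1))
```

```text
[ 584.9 -201.   193.8] [ 0.784 -0.621  0.001  0.   ] [-0.07  0.4  -0.07  0.   -1.1   0.3 ]
seg n=4 const turn [-0.0, -0.0, -0.0]
[0.0, -1.0, 27.0] [0.0, -1.0, 27.0] [0.0, -1.0, 27.0] [0.0, -1.0, 27.0] 
125
(13.701555252075195, 25.43313217163086) [ 566.87247127 -131.85486798  104.        ] -7.5 -24.8
```

Call:
send_rows([
  [[0,-1,27],[0,0,0],50],
  [[0,-1,27],[0,0,0],50],
  [[0,0,27],[0,0,0],50],
  [[0,0,24],[0,0,0],50],
  [[0,0,0],[0,0,0],50],
  [[0,0,0],[0,0,0],50],
])

```text
clock: 16.4
position: [588.1, -200.8, 90.4]
ee_rot: [0.784, -0.621, 0.002, -0.001]
contact_force: [0.3, -0.3, 1.2]
gripper_width: 50.0
grasp_force: 0.0
```

Run:
```python
from h import *
D=tool(0)
s=monitor.read_state();p=s["position"];print(p.round(1),s["ee_rot"].round(3),(p-ORG)@xs,(p-ORG)@ys)
im=get_image("scene");cv2.imwrite("pics/s6.png",cv2.resize(im[120:240,280:400,::-1],None,fx=4,fy=4,interpolation=2))
```

```text
[ 588.1 -200.8   90.4] [ 0.784 -0.621  0.002 -0.001] -2.755868947893424 -96.74882307610058
```

View pics/s6.png

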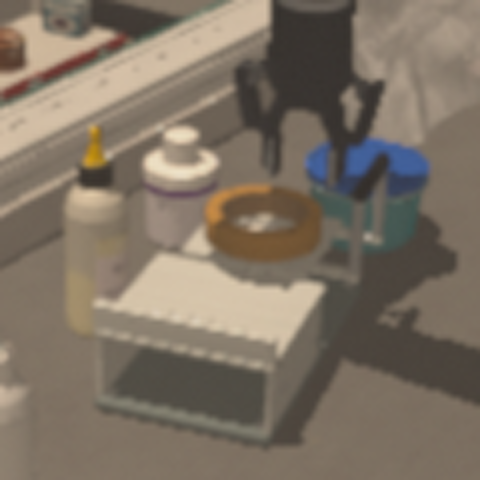

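The fingers stand behind the roll at crop (270,160) and (340,175), and the roll is flat at (263,222). I start the push.

Call:
send_rows([
  [[0,-2,3],[0,0,0],50],
  [[-10,0,0],[0,0,0],50],
  [[-10,0,0],[0,0,0],50],
  [[-8,0,0],[0,0,0],50],
  [[-6,0,0],[0,0,0],50],
  [[-6,0,0],[0,0,0],50],
  [[-6,0,0],[0,0,0],50],
  [[-6,0,0],[0,0,0],50],
])

```text
clock: 17.25
position: [577.2, -149.3, 85.7]
ee_rot: [0.784, -0.621, 0.001, -0.0]
contact_force: [-0.1, -1.0, 0.6]
gripper_width: 50.4
grasp_force: 0.5
```

Call:
send_rows([
  [[-6,0,0],[0,0,0],50],
  [[-6,0,0],[0,0,0],50],
  [[-6,0,0],[0,0,0],50],
  [[-6,0,0],[0,0,0],50],
  [[-6,0,0],[0,0,0],50],
  [[-6,0,0],[0,0,0],50],
  [[0,0,0],[0,0,0],50],
  [[0,0,0],[0,0,0],50],
])

```text
clock: 18.05
position: [568.6, -114.2, 85.3]
ee_rot: [0.784, -0.621, 0.001, -0.0]
contact_force: [0.2, 0.2, 0.2]
gripper_width: 50.2
grasp_force: 0.0
```

```bash
cat >> h.py <<'E'
def roll(z):
    s=monitor.read_state();p=s["position"];print("tcp",p.round(1),"own",((p-ORG)@xs).round(1),((p-ORG)@ys).round(1),s["contact_force"].round(1))
    im=get_image("scene");c=im[100:240,270:410,::-1];h,S,v=[x.astype(int) for x in cv2.split(cv2.cvtColor(c,cv2.COLOR_BGR2HSV))]
    m=((S>110)&(h>8)&(h<22)&(v>60)).astype(np.uint8);cs,_=cv2.findContours(m,0,1);k=max(cs,key=cv2.contourArea)
    x,y,w,hh=cv2.boundingRect(k);q=np.array([x+w/2-.5+270,y+hh/2-.5+100]);W=cast("scene",[q],z+12)[0]
    print("roll bbox",x,y,w,hh,"own",((W-ORG)@xs).round(1),((W-ORG)@ys).round(1));return im
E
python3 -c "
from h import *
im=roll(80)"
```

```text
tcp [ 568.6 -114.2   85.3] own -1.8 -8.0 [0.2 0.2 0.2]
roll bbox 57 71 29 20 own 1.2 44.1
```

Call:
send_rows([
  [[-6,0,0],[0,0,0],50],
  [[-6,0,0],[0,0,0],50],
  [[-6,0,0],[0,0,0],50],
  [[-6,0,0],[0,0,0],50],
  [[-6,0,0],[0,0,0],50],
  [[-6,0,0],[0,0,0],50],
  [[-6,0,0],[0,0,0],50],
  [[-6,0,0],[0,0,0],50],
])

```text
clock: 18.9
position: [557.5, -67.3, 85.2]
ee_rot: [0.784, -0.621, 0.001, -0.0]
contact_force: [0.1, -0.1, -0.8]
gripper_width: 49.9
grasp_force: 0.3
```

Call:
send_rows([
  [[-6,0,0],[0,0,0],50],
  [[-6,0,0],[0,0,0],50],
  [[-6,0,0],[0,0,0],50],
  [[-6,0,0],[0,0,0],50],
  [[-4,0,0],[0,0,0],50],
  [[0,0,0],[0,0,0],50],
  [[0,0,0],[0,0,0],50],
])

```text
clock: 19.6
position: [551.5, -40.4, 85.4]
ee_rot: [0.784, -0.621, 0.001, -0.0]
contact_force: [-0.4, 0.1, 0.2]
gripper_width: 50.1
grasp_force: 0.0
```

```bash
python3 -c "
from h import *
im=roll(76)"
```

```text
tcp [551.5 -40.4  85.4] own -1.5 67.7 [-0.4  0.1  0.2]
roll bbox 48 82 31 20 own 0.5 119.9
```

Call:
send_rows([
  [[-3,0,0],[0,0,0],50],
  [[-3,0,0],[0,0,0],50],
  [[-3,0,0],[0,0,0],50],
  [[-3,0,0],[0,0,0],50],
  [[-2,0,0],[0,0,0],50],
  [[0,0,0],[0,0,0],50],
])

```text
clock: 20.25
position: [548.2, -26.6, 85.4]
ee_rot: [0.784, -0.621, 0.001, -0.0]
contact_force: [-0.5, -0.0, 0.2]
gripper_width: 50.1
grasp_force: 0.0
```

Call:
send_rows([
  [[-1.5,0,0],[0,0,0],50],
  [[-1,0,0],[0,0,0],50],
  [[0,0,0],[0,0,0],50],
])

```text
clock: 20.55
position: [547.7, -24.5, 85.4]
ee_rot: [0.784, -0.621, 0.001, -0.0]
contact_force: [0.6, -0.3, 0.8]
gripper_width: 50.2
grasp_force: 0.1
```

Call:
send_rows([
  [[-1,0,0],[0,0,0],50],
  [[-1,0,0],[0,0,0],50],
  [[0,0,0],[0,0,0],50],
])

```text
clock: 20.85
position: [547.5, -23.6, 85.6]
ee_rot: [0.784, -0.621, 0.002, 0.0]
contact_force: [1.2, -5.6, 0.3]
gripper_width: 50.3
grasp_force: 2.4
```

```bash
python3 -c "
from h import *
im=roll(76)"
```

```text
tcp [547.5 -23.6  85.6] own -1.5 85.0 [ 1.2 -5.6  0.3]
roll bbox 46 83 31 19 own 5.2 125.6
```

The roll has reached the end stop: 5.6 N at TCP own y = 85. I back off and go over the handle.

Call:
send_rows([
  [[4,0,0],[0,0,0],50],
  [[15,0,0],[0,0,0],50],
  [[25,0,0],[0,0,0],50],
  [[0,0,-40],[0,0,0],45],
  [[0,0,-45],[0,0,0],45],
  [[0,0,-45],[0,0,0],45],
  [[0,0,0],[0,0,0],45],
  [[0,0,0],[0,0,0],45],
])

```text
clock: 21.7
position: [557.4, -65.7, 216.6]
ee_rot: [0.784, -0.621, 0.002, -0.002]
contact_force: [-0.5, -0.3, -0.9]
gripper_width: 44.7
grasp_force: 0.0
```

Run:
```python
from h import *
im=roll(76);D=tool(0);h=np.array([479.4,-128.4,140])
plan([(h+[0,0,70],D),(h,D)],step=30,deg=6)
```

```text
tcp [557.4 -65.7 216.6] own -1.5 41.8 [-0.5 -0.3 -0.9]
roll bbox 46 84 31 18 own 4.0 128.7
seg n=4 const turn [-0.0, -0.0, -0.001]
[11.0, 22.0, 1.0] [11.0, 22.0, 1.0] [11.0, 22.0, 1.0] [11.0, 22.0, 1.0] 
seg n=3 const turn [0.0, 0.0, 0.0]
[0.0, 0.0, 23.0] [0.0, 0.0, 23.0] [0.0, 0.0, 23.0]
```

Call:
send_rows([
  [[11,22,1],[0,0,0],45],
  [[11,22,1],[0,0,0],45],
  [[11,22,1],[0,0,0],45],
  [[11,22,1],[0,0,0],45],
  [[0,0,0],[0,0,0],45],
  [[0,0,20],[0,0,0],45],
  [[0,0,0],[0,0,0],45],
  [[0,0,0],[0,0,0],45],
])

```text
clock: 22.55
position: [481.4, -128.3, 190.4]
ee_rot: [0.784, -0.621, 0.0, 0.001]
contact_force: [-0.2, 0.2, -0.3]
gripper_width: 44.8
grasp_force: 0.0
```

Run:
```python
from h import *
D=tool(0);h=np.array([479.4,-128.4,140])
s=monitor.read_state();print(s["position"])
plan([(h,D)],step=30,deg=6)
im=get_image("top");c=im[170:240,300:420,::-1];h,S,v=[x.astype(int) for x in cv2.split(cv2.cvtColor(c,cv2.COLOR_BGR2HSV))]
m=((S>110)&(h>8)&(h<25)&(v>90)).astype(np.uint8)
cs,_=cv2.findContours(m,0,1);k=cv2.convexHull(max(cs,key=cv2.contourArea));e,ax,a=cv2.fitEllipse(k)
w=cast("top",[[e[0]+300,e[1]+170]],100)[0];print(m.sum(),ax,w,((w-ORG)@xs).round(1),((w-ORG)@ys).round(1))
```

```text
[ 481.35647182 -128.26990065  190.43861139]
seg n=2 const turn [0.001, -0.001, -0.0]
[-0.0, 1.0, 25.0] [-0.0, 1.0, 25.0] 
126 (12.470357894897461, 25.927257537841797) [564.18038884  32.34676174 100.        ] 27.6 135.6
```

Call:
send_rows([
  [[0,1,25],[0,0,0],45],
  [[0,1,23],[0,0,0],45],
  [[0,0,0],[0,0,0],45],
  [[0,0,0],[0,0,0],5],
  [[0,0,0],[0,0,0],5],
  [[0,0,0],[0,0,0],5],
  [[0,0,0],[0,0,0],5],
  [[0,0,0],[0,0,0],5],
])

```text
clock: 23.4
position: [479.6, -129.1, 144.6]
ee_rot: [0.784, -0.621, 0.002, -0.0]
contact_force: [-4.2, -1.0, 5.4]
gripper_width: 11.6
grasp_force: 58.8
```

Call:
send_rows([
  [[0,0,4],[0,0,0],5],
  [[0,0,8],[0,0,0],5],
  [[0,0,8],[0,0,0],5],
  [[0,0,8],[0,0,0],5],
  [[0,0,8],[0,0,0],5],
  [[0,0,8],[0,0,0],5],
  [[0,0,8],[0,0,0],5],
  [[0,0,0],[0,0,0],5],
])

```text
clock: 24.2
position: [479.6, -129.1, 91.1]
ee_rot: [0.784, -0.621, 0.001, 0.0]
contact_force: [-0.2, -2.0, -3.6]
gripper_width: 11.5
grasp_force: 58.5
```

Call:
send_rows([
  [[0,0,4],[0,0,0],5],
  [[0,0,4],[0,0,0],5],
  [[0,0,0],[0,0,0],5],
  [[0,0,0],[0,0,0],5],
])

```text
clock: 24.6
position: [479.6, -129.1, 85.0]
ee_rot: [0.784, -0.621, 0.001, 0.0]
contact_force: [-5.2, 0.2, 10.5]
gripper_width: 11.6
grasp_force: 59.8
```

Travel is 59.6 mm and the force is rising. I press a little more to be sure.

Call:
send_rows([
  [[0,0,2],[0,0,0],5],
  [[0,0,0],[0,0,0],5],
  [[0,0,0],[0,0,0],5],
])

```text
clock: 24.9
position: [479.6, -129.1, 84.8]
ee_rot: [0.784, -0.62, 0.002, 0.0]
contact_force: [-9.0, 2.3, 22.8]
gripper_width: 11.7
grasp_force: 61.2
```

Call:
send_rows([
  [[0,0,-2.5],[0,0,0],5],
  [[0,0,0],[0,0,0],20],
  [[0,0,0],[0,0,0],40],
  [[0,0,0],[0,0,0],45],
  [[0,0,-15],[0,0,0],45],
  [[0,0,-35],[0,0,0],45],
  [[0,0,-45],[0,0,0],45],
  [[0,0,-40],[0,0,0],45],
])

```text
clock: 25.7
position: [480.0, -128.6, 220.6]
ee_rot: [0.784, -0.621, 0.002, -0.0]
contact_force: [1.2, 0.2, -0.2]
gripper_width: 45.1
grasp_force: 0.0
```

Call:
send_rows([
  [[35,0,-20],[0,0,0],45],
  [[40,0,0],[0,0,0],45],
  [[40,0,0],[0,0,0],45],
  [[40,0,0],[0,0,0],45],
  [[40,0,0],[0,0,0],45],
  [[20,0,0],[0,0,0],45],
  [[0,0,0],[0,0,0],45],
  [[0,0,0],[0,0,0],45],
])

```text
clock: 26.5
position: [528.6, -338.0, 238.4]
ee_rot: [0.784, -0.621, 0.001, -0.0]
contact_force: [-0.1, -0.3, 0.7]
gripper_width: 45.2
grasp_force: 0.0
```

Run:
```python
from h import *
im=get_image("top");c=im[170:240,300:420,::-1];h,S,v=[x.astype(int) for x in cv2.split(cv2.cvtColor(c,cv2.COLOR_BGR2HSV))]
m=((S>110)&(h>8)&(h<25)&(v>90)).astype(np.uint8)
cs,_=cv2.findContours(m,0,1);k=cv2.convexHull(max(cs,key=cv2.contourArea));e,ax,a=cv2.fitEllipse(k)
w=cast("top",[[e[0]+300,e[1]+170]],100)[0];print(m.sum(),ax,w,((w-ORG)@xs).round(1),((w-ORG)@ys).round(1))
a=cv2.resize(im[140:300,170:410,::-1],(600,400));b=get_image("scene")[120:320,200:400,::-1];b=cv2.resize(b,(200*2,400))
cv2.imwrite("pics/f.png",cv2.resize(np.hstack([a,b]),(800,320)))
```

```text
396 (32.44887161254883, 32.850852966308594) [533.33452463  31.08716579 100.        ] -2.7 141.5
```

View pics/f.png

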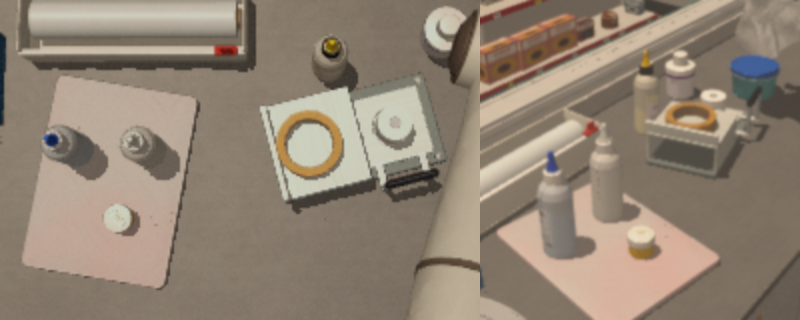

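The roll lies flat against the stop at (310,143), measured at own (-3, 141). The lifter is down, the bottle stands on the board at (140,142), and the other things are in place.

```bash
python3 -c "
from bench import job_done
print(job_done())"
```

```text
the job is handed in; nothing more can be done
None
```

I've handed the job in, and by my final pictures it is done: the bottle stands upright on the board, the roll lies flat against the end stop, the lifter is fully down and the bystanders are in place; the hand-in returned no verdict.

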